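# Open the push-and-turn safety cap

## Robot

A 6-joint arm with a two-finger parallel gripper is mounted at the origin on a cart in front of the work surface, level with it; the furniture and walls round the work are solid. World frame = base frame: x ahead of the robot, y to its left, z up, the work surface at z = 0. Lengths are in m, angles in rad, forces in N, time in s.
With the tool pointing down it reaches from about 0.225 to 0.875 m from the base axis. Payload 3.4 kg.
Tool frame: the origin (TCP) lies at the very end of the fingers, on their centre line; the grasp point (between the pads) lies 19 mm behind it; z points along the fingers, y is the direction in which the jaws open and shut (so a half turn about z gives the same grasp; the last joint's range is limited). The gripper opens to 85 mm and grips with 20 to 120 N. Pads are 22 mm wide; open, the fingers measure 114 mm over their backs; the gripper's body (76 mm by 85 mm) begins 54 mm behind the grasp point. The pads swing forward as they close: fully open they stand 13 mm farther back than shut.
Start: joints at [1.19, 0.276, 1.505, -0, 1.361, -0.121], TCP at [0.148, 0.556, 0.231] pointing down, gripper open.
Joint ranges: [-2.89, 2.89], [-0.75, 2.08], [0.22, 2.7], [-1.18, 4.32], [0.11, 2.71], [-2.7, 2.7]. Speed limits (rad/s): [2.57, 2.57, 3.14, 3.14, 3.14, 3.14].

## Interface

Orientations are given as a unit quaternion [w, x, y, z].
In Python, from rig import telemetry, cams, sign_off, spotter gives the robot as it stands.
- The arm moves only by the tool servo_tool, never from a script. Its argument "steps" is a list of rows, each a list of 6 numbers: the shift along the tool's x, y, z in mm, then the turn, a rotation vector about the tool's x, y, z in degrees. In form: [[x, y, z, ax, ay, az], ...]. A call has 1 to 8 rows; each row is the pose to reach, as a shift and turn from the pose commanded when the call began, along the tool's axes at that moment; what a row does not reach only later rows make up. A row lasts 1/10 s, in which the tool goes at most 50 mm and 8.59 degrees, less where a joint would pass 70% of its speed; a pose out of reach is approached as far as the arm can. A call with a gripper value outside its range is refused whole. "hand" is the closure in counts, from 0 (fully open) to 255 (shut), set as the call begins (left out, the last holds). The fingers move at their own pace and stop on an object; "grip_force" is the grip in N (left out, the last holds). Time passes only in rows, so rows that repeat a pose let the fingers close. It gives the time, the measured TCP pose, the force and the opening at its end, in the units of the state.
- telemetry.get_state(): the state, without advancing time (a new reading comes with each control period).
- cams.get_image(name): name is "scene" or "top" or "wrist"; returns (picture, depth): 420x560x3 uint8, red, green, blue; 420x560 float32, m along the optical axis (not along the pixel's ray), 0 where there is no reading.
- cams.camera_model(name): a dict with "camera_matrix" (3x3 intrinsics, pixels), "D" ([k1, k2, p1, p2, k3] as OpenCV has them; the pictures are not rectified), "origin" and "rotation" of the camera in the world; the wrist camera has in their place "tool_from_camera" (4x4, takes a point from camera to tool coordinates, whose origin is the TCP and whose axes are the flange's). Camera axes: x right, y up, looking along -z (the intrinsics and any distortion apply to the point x, -y, -z); pixel columns grow to the right and rows downward; lengths in m; the calibration is good to about 2 mm. A picture is of the moment at which its call begins: read the wrist's pose just before it. camera_model takes no time and is no camera call.
- sign_off(): hands the job in, once; it reports no verdict.
Trained networks look in the newest picture that a camera, given by its name, has taken for a name from the list of things; names that differ only in an ending like _2 or _b are one class to them, and where a whole thing is asked for, a point or a joint stands for the part that bears it (a point fixed in the world has none). Each returns a list of dicts, best first, with "conf" (0 to 1); they miss things now and then, are a little off and sometimes report something else, mostly with a low value. They report only what shows in the picture. A call takes as long as a camera call. They do not tell look-alikes from the thing itself.
- spotter.outline_of(query, camera): "region" (420x560 bool, what is visible of it) and "rect" ([left, top, width, height] in pixels, round what is visible of it).
The state is a dict: "clock": time; "qpos": joint angles; "qd": joint speeds; "effort": joint torques, N m; "position": TCP position; "ee_rot": TCP orientation; "contact_force": force on the tool from outside, world axes, zero at the start; "moment": the same for the moment, N m; "width": finger opening in m.
Only numpy, scipy, OpenCV 4.12 (cv2) and the standard library are available. Lean on these libraries where they do the work, as an engineer would, in place of code of your own. Each camera call takes 0.05 s, during which the arm holds its last target.

## Task

Open the amber bottle for sampling: press its safety cap down firmly against the spring, without ramming it, and while it is down turn it anticlockwise until it comes free. Lift the cap off and set it down gently, open side down, in the empty half of the parts tray, leaving the two vials and the brass fittings where they are.

Things in the scene. Friction and masses are not known exactly. Their poses are not given: they have to be found in the camera images.
- stand: Fixed grey round stand, 112 mm across and 8 mm thick, with a black rubber ring (94 mm across, top 54 mm above the bench) on four posts; under the bottle is a cork-topped foot set to an unknown height. Origin: centre of its underside on the bench. It does not move.
- bottle: Amber bottle upright in the stand's rubber ring, 66 mm across, 113 mm to its mouth. Origin: centre of its underside; z up; a white dot on the shoulder marks +x. It cannot turn, but under about 6 N it slides down in the ring by 1 to 21 mm (unknown, differs each time, not told by its pose) before it stands firm. The 26 mm neck is a two-start bayonet; locked, the cap's rim is 92 mm above the origin.
- cap: White ribbed cap with a blue top, 46 mm across, 34 mm high, about 50 g, loose but locked on the neck at first. Origin: centre of its open lower rim; z up; a white bar on the top marks +x, within 0.06 rad of the bottle's +x when locked. The sides can be gripped over the full height; the fingertips may reach 8 mm below the rim, the bottle's shoulder is lower.
- cap_top (a point): Centre of the cap's top, 34 mm above its rim. To release: press down 3.5 mm or more on the neck (14 N), hold it down and turn anticlockwise seen from above past the locking teeth (past 0.7 rad from locked) to the end stop at about 1.27 rad. From 0.95 rad to the stop it lifts straight off. Pressed too little, it meets the teeth after about 0.15 rad and will not turn.
- cap_liner: Black sprung sealing disc inside the cap, 20 mm across, 3 mm thick; it presses on the bottle's mouth and carries the whole downward push: 5 N when locked, 2.5 N/mm, hard bottom after 5.5 mm at 19 N; more than 26 N is ramming. Origin: centre of its underside, 21 mm above the cap's rim when locked, 19 mm when off.
- tray: Fixed off-white parts tray, 166 x 236 x 32 mm, walls 2 to 3 mm, floor 2 mm thick. Origin: centre of its underside; the long side is along its y. It does not move.
- tray_free (a point): Point on the tray's floor, 2 mm above the bench, in the middle of its empty half (55 mm from the tray's centre along the tray's +y).
- brass_tee: Loose brass tee, 32 x 44 x 16 mm, in the other half of the tray. Origin: centre of its underside.
- brass_adapter: Loose brass adapter, 22 x 19 x 24 mm, in the other half of the tray. Origin: centre of its underside.
- blue_vial: Loose glass vial with a blue cap, 23 mm across, 52 mm high, standing behind the stand. Origin: centre of its underside.
- red_vial: Loose glass vial with a red cap, 23 mm across, 52 mm high, standing behind the stand. Origin: centre of its underside.
Things that resemble listed ones, but are neither listed nor needed, are in the scene too. Of the things that look like the cap, the middle-sized one is meant.

How it is judged:
By the outcome, as a careful person would: the job done as asked, in the order asked, and still so for the second after the job is handed in, with the robot touching nothing.
It also fails if it takes over 72 s, if anything falls off the work surface, if the arm or the gripper's body presses on something with over 40 N, if the wrist force passes 120 N, or if a joint passes its speed limit or range.

## Working session

There is one attempt and no reset: what is moved stays moved. The work goes in short steps, Python scripts to look and compute and a tool call to move; the robot and the scene stay as the last step left them, time stands still between calls to the robot, and variables do not carry over. Pictures are saved under pics/ and viewed, and the job is handed in when it is done.

Besides the shell and the picture viewer there is one more tool, called by a JSON object that holds its "fn" and its "kwargs", one argument or row to a line. servo_tool: Moves the arm, as the interface text tells. Its arguments: {"type":"object","properties":{"steps":{"type":"array","items":{"type":"array","items":{"type":"number"}}},"hand":{"type":"number"},"grip_force":{"type":"number"}},"required":["steps"]}

```bash
ls; mkdir -p pics; python3 - <<'E'
from rig import telemetry, cams
import cv2, numpy as np
s=telemetry.get_state(); print(s)
for n in ["scene","top"]:
    p,d=cams.get_image(n); cv2.imwrite(f"pics/{n}0.png",p[:,:,::-1]); np.save(f"pics/{n}0_d.npy",d); np.save(f"pics/{n}0_p.npy",p)
    m=cams.camera_model(n); print(n,m)
print(cams.camera_model("wrist"))
E
```

```text
pics
{'clock': 0.0, 'qpos': array([ 1.19003330e+00,  2.76563841e-01,  1.50612727e+00, -2.03704211e-06,
        1.36068406e+00, -1.20990695e-01]), 'qd': array([-0.00102189,  0.00087096,  0.00042952,  0.00151316, -0.00062986,
        0.00074422]), 'effort': array([-1.05488216e-03, -4.16778445e+01, -2.45796007e+01, -3.16848927e-04,
        1.11560643e-02, -3.74022545e-05]), 'position': array([0.14749977, 0.55521861, 0.2304598 ]), 'ee_rot': array([-2.20293570e-04,  1.29521004e-01,  9.91576278e-01, -8.63606218e-04]), 'contact_force': array([-0.56535353, -0.11486521, -0.10662034]), 'moment': array([-0.04386902, -0.02678799,  0.03684033]), 'width': 0.08515090264032503}
scene {'camera_matrix': array([[505.65683854,   0.        , 282.2841826 ],
       [  0.        , 505.65683854, 197.03209046],
       [  0.        ,   0.        ,   1.        ]]), 'D': array([-0.14836957,  0.        ,  0.        ,  0.        ,  0.        ]), 'origin': array([ 0.11350655, -0.73163884,  0.64420379]), 'rotation': array([ 0.83524445,  0.46824122, -0.13675966, -0.25379847])}
top {'camera_matrix': array([[452.298649
[... 257 characters left out ...]
1.14015855]), 'rotation': array([ 0.70832396,  0.05029162, -0.05344572, -0.7020623 ])}
{'camera_matrix': array([[368.41422535,   0.        , 280.54409257],
       [  0.        , 368.41422535, 211.288107  ],
       [  0.        ,   0.        ,   1.        ]]), 'D': array([-0.00922019,  0.        ,  0.        ,  0.        ,  0.        ]), 'tool_from_camera': array([[-3.43724991e-04,  9.47286309e-01,  3.20388093e-01,
         8.13810467e-02],
       [ 9.99999595e-01,  5.92010025e-04, -6.77547463e-04,
        -5.26432776e-04],
       [-8.31504399e-04,  3.20387731e-01, -9.47286129e-01,
        -1.43318286e-01],
       [ 0.00000000e+00,  0.00000000e+00,  0.00000000e+00,
         1.00000000e+00]])}
```

View pics/scene0.png

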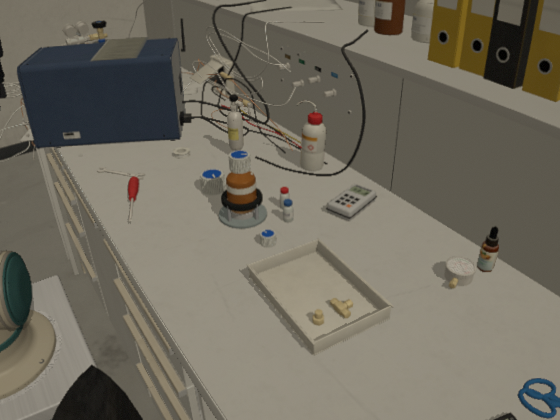

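View pics/top0.png

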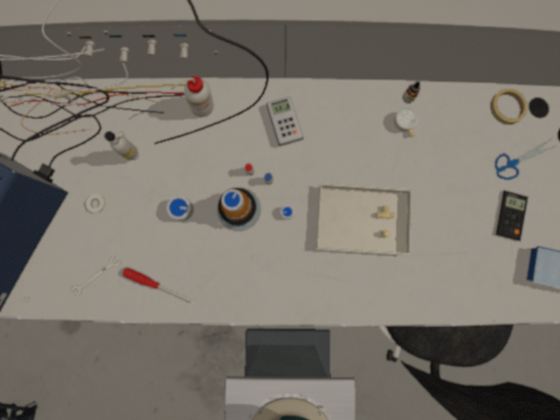

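The scene view shows the bottle with its cap at (240,160), plus two look-alikes: a larger one at (212,180) and a smaller one at (267,238). In the top view these are at (232,200), (179,209) and (287,212). The tray is at top (363,221), with brass in its right half, so the left half is the free one.

```bash
cat > h.py <<'E'
import numpy as np, cv2
from scipy.spatial.transform import Rotation as R
from rig import telemetry, cams, spotter
def rot(q): return R.from_quat([q[1],q[2],q[3],q[0]]).as_matrix()
F=np.diag([1.,-1,-1])
def pose(name,state=None):
    m=cams.camera_model(name)
    if name=="wrist":
        s=state; T=np.eye(4);T[:3,:3]=rot(s["ee_rot"]);T[:3,3]=s["position"]
        T=T@m["tool_from_camera"]; return m,T[:3,:3],T[:3,3]
    return m,rot(m["rotation"]),m["origin"]
def unproj(name,uv,depth,state=None):
    m,Rm,o=pose(name,state)
    uv=np.atleast_2d(np.asarray(uv,float)).reshape(-1,1,2)
    n=cv2.undistortPoints(uv,m["camera_matrix"],m["D"]).reshape(-1,2)
    d=np.asarray(depth,float).reshape(-1,1)
    pc=np.c_[n,np.ones(len(n))]*d
    return (Rm@F@pc.T).T+o
def ray_z(name,uv,z,state=None):
    m,Rm,o=pose(name,state)
    p=unproj(name,uv,np.ones(len(np.atleast_2d(uv))),state)-o
    return o+p*((z-o[2])/p[:,2])[:,None]
def proj(name,P,state=None):
    m,Rm,o=pose(name,state)
    pc=(F@Rm.T@(np.atleast_2d(P)-o).T).T
    return cv2.projectPoints(pc.reshape(-1,1,3),np.zeros(3),np.zeros(3),m["camera_matrix"],m["D"])[0].reshape(-1,2)
def cloud(name,d,state=None):
    v,u=np.mgrid[0:420,0:560]
    P=unproj(name,np.c_[u.ravel(),v.ravel()],d.ravel(),state).reshape(420,560,3); P[d<=0]=np.nan
    return P
def save(p,fn,crop=None,k=1):
    if crop is not None:
        a,b,c,e=crop; p=p[b:e,a:c]
    p=cv2.resize(p,None,fx=k,fy=k,interpolation=cv2.INTER_CUBIC); cv2.imwrite(fn,np.ascontiguousarray(p[:,:,::-1]))
E
python3 - <<'E'
from h import *
for n in ["top","scene"]:
    d=np.load(f"pics/{n}0_d.npy");p=np.load(f"pics/{n}0_p.npy");C=cloud(n,d)
    pts={"top":[(232,200),(179,209),(287,212),(250,170),(268,179),(340,221),(385,212),(386,234),(330,330)],"scene":[(240,155),(212,176),(267,235),(285,191),(288,204),(290,290)]}[n]
    for q in pts: print(n,q,np.round(C[q[1],q[0]],3))
p=np.load("pics/top0_p.npy"); save(p,"pics/topcrop.png",(150,140,430,280),2.8)
p=np.load("pics/scene0_p.npy"); save(p,"pics/scenecrop.png",(180,130,400,350),2.7)
print(proj("top",[[0.147,0.555,0.23]]))
E
```

```text
top (232, 200) [0.567 0.133 0.157]
top (179, 209) [0.561 0.277 0.042]
top (287, 212) [0.559 0.011 0.021]
top (250, 170) [0.658 0.103 0.054]
top (268, 179) [0.636 0.058 0.052]
top (340, 221) [ 0.54  -0.124  0.001]
top (385, 212) [nan nan nan]
top (386, 234) [ 0.505 -0.235  0.029]
top (330, 330) [ 0.156 -0.189 -0.9  ]
scene (240, 155) [0.57  0.13  0.154]
scene (212, 176) [0.559 0.262 0.045]
scene (267, 235) [0.554 0.002 0.025]
scene (285, 191) [0.661 0.095 0.05 ]
scene (288, 204) [0.638 0.048 0.048]
scene (290, 290) [ 0.512 -0.145  0.003]
[[ 17.95908892 396.86088299]]
```

```bash
python3 - <<'E'
from h import *
for n in ["top","scene"]:
    d=np.load(f"pics/{n}0_d.npy");C=cloud(n,d)
    cams.get_image(n)
    for q in ["cap","tray","bottle","stand","brass_tee","brass_adapter"]:
        if q in("stand","brass_tee","brass_adapter") and n=="scene": continue
        r=spotter.outline_of(q,n)
        for x in r[:3]:
            P=C[x["region"]]; print(n,q,round(x["conf"],2),x["rect"],np.round(np.nanmedian(P,0),3),np.round(np.nanpercentile(P[:,2],97),3))
            if q=="tray" and n=="top": np.save("pics/traymask.npy",x["region"])
print(telemetry.get_state()["clock"])
E
```

```text
top cap 0.79 [225.3, 188.8, 17.3, 23.9] [0.567 0.133 0.155] 0.159
top cap 0.61 [166.3, 194.8, 27.0, 25.8] [0.566 0.275 0.043] 0.047
top cap 0.6 [282.8, 205.2, 11.0, 10.0] [0.561 0.008 0.025] 0.029
top tray 0.72 [313.1, 182.6, 98.6, 72.4] [ 0.545 -0.182  0.003] 0.032
top tray 0.34 [218.2, 186.3, 40.2, 43.4] [0.545 0.114 0.043] 0.056
top bottle 0.88 [219.0, 190.4, 33.6, 30.2] [0.551 0.118 0.101] 0.119
top stand 0.74 [214.7, 185.0, 45.2, 45.8] [0.548 0.113 0.048] 0.056
top brass_tee 0.62 [376.8, 204.5, 13.4, 11.6] [ 0.557 -0.235  0.016] 0.02
scene cap 0.76 [261.0, 229.4, 16.9, 16.2] [ 0.555 -0.     0.019] 0.026
scene cap 0.69 [199.2, 171.6, 24.1, 25.3] [0.558 0.259 0.031] 0.043
scene cap 0.67 [233.4, 150.7, 18.4, 23.0] [0.561 0.117 0.146] 0.156
scene tray 0.72 [245.0, 239.2, 149.8, 116.3] [ 0.546 -0.183  0.003] 0.031
scene bottle 0.71 [227.1, 173.5, 33.2, 31.4] [0.555 0.109 0.088] 0.112
scene bottle 0.21 [216.8, 190.3, 51.4, 37.8] [0.548 0.102 0.01 ] 0.053
0.65
```

View pics/topcrop.png

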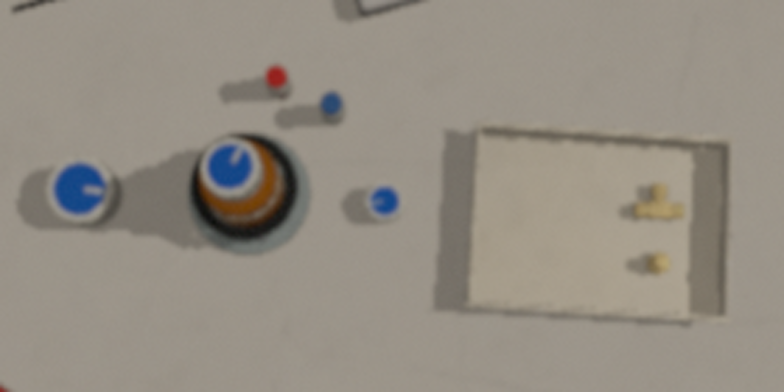

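View pics/scenecrop.png

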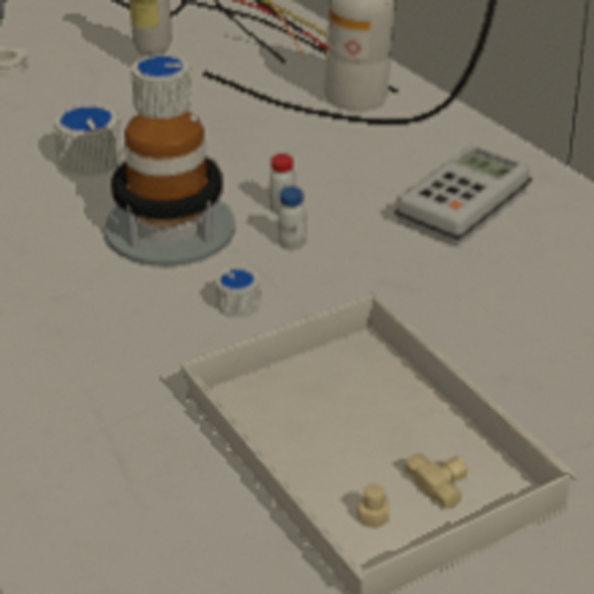

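```bash
python3 - <<'E'
from h import *
from scipy.optimize import least_squares
def circ(P):
    f=lambda a:np.hypot(P[:,0]-a[0],P[:,1]-a[1])-a[2]
    r=least_squares(f,[*P[:,:2].mean(0),.04],loss="soft_l1",f_scale=.002); return r.x,np.abs(f(r.x)).mean()
for n in ["top","scene"]:
    d=np.load(f"pics/{n}0_d.npy");p=np.load(f"pics/{n}0_p.npy").astype(int);C=cloud(n,d)
    near=(abs(C[...,0]-.56)<.1)&(abs(C[...,1]-.12)<.1)
    z=C[...,2]
    blue=(p[...,2]>p[...,0]+40)&near&(z>.12)
    P=C[blue];uv=np.argwhere(blue)[:,::-1]
    print(n,"capblue n",len(P),"z",np.nanmedian(P[:,2]), "med",np.nanmedian(P,0), "ray ctr",ray_z(n,[(uv.min(0)+uv.max(0))/2],np.nanmedian(P[:,2])))
    for lo,hi in [(.004,.016),(.045,.06),(.06,.085),(.085,.105),(.11,.15),(.15,.165)]:
        m=near&(z>lo)&(z<hi); P=C[m]; 
        if len(P)>10: print(lo,hi,len(P),P.min(0).round(3),P.max(0).round(3),*circ(P))
    dk=near&(p.max(-1)<60)&(z>.03)&(z<.07); uv=np.argwhere(dk)[:,::-1]; print("dark",len(uv),uv.min(0),uv.max(0), ray_z(n,[(uv.min(0)+uv.max(0))/2],.054))
E
```

```text
top capblue n 178 z 0.15613512696135018 med [0.56838644 0.13512698 0.15613513] ray ctr [[0.56894168 0.13426657 0.15613513]]
0.004 0.016 413 [0.468 0.021 0.004] [0.659 0.22  0.016] [0.57450799 0.1364082  0.05455099] 0.010183147481321462
0.045 0.06 497 [0.524 0.049 0.045] [0.659 0.18  0.059] [0.57227868 0.13364296 0.04304686] 0.009771774135368535
0.06 0.085 32 [0.537 0.101 0.06 ] [0.579 0.153 0.084] [0.57025448 0.13373249 0.033369  ] 0.00021628189155739608
0.085 0.105 189 [0.537 0.101 0.085] [0.602 0.166 0.105] [0.56958545 0.13351842 0.03026377] 0.0021344391522392504
0.11 0.15 47 [0.546 0.11  0.11 ] [0.588 0.151 0.15 ] [0.57017532 0.13398243 0.02363558] 0.00022869563606710283
0.15 0.165 346 [0.547 0.111 0.15 ] [0.592 0.156 0.162] [0.56899545 0.1331646  0.01635588] 0.00453708692731765
dark 323 [218 189] [255 225] [[0.56573821 0.1337325  0.054     ]]
scene capblue n 76 z 0.15509257927981002 med [0.56687102 0.13547377 0.15509258] ray ctr [[0.56827307 0.13399157 0.15509258]]
0.004 0.016 588 [0.486 0.043 0.004] [0.66  0.214 0.016] [0.57326841 0.13675895 0.050128  ] 0.01187176874322256
0.045 0.06 504 [0.521 0.045 0.045] [0.659 0.173 0.06 ] [0.57096639 0.13192846 0.04298433] 0.011598309956628614
0.06 0.085 283 [0.534 0.097 0.06 ] [0.592 0.146 0.085] [0.56825395 0.131838   0.03276068] 0.0011132162674737935
0.085 0.105 323 [0.534 0.097 0.085] [0.598 0.156 0.105] [0.56766888 0.13047643 0.02959125] 0.0023970268301397434
0.11 0.15 313 [0.544 0.106 0.11 ] [0.59  0.142 0.15 ] [0.56883506 0.13237667 0.02287332] 0.001996509668221743
0.15 0.165 197 [0.544 0.107 0.15 ] [0.59  0.154 0.158] [0.56641733 0.12906336 0.01696253] 0.004345786068817991
dark 388 [221 189] [261 210] [[0.55719082 0.11397403 0.054     ]]
```

The bottle stands upright on its axis at about (0.569, 0.133), with the cap top at z≈0.156 and so the rim at ≈0.122. The candidates in the top view are (179,209), about 66 mm across, (232,200), about 46 mm and on the bottle, and (287,212), about 28 mm. The middle one at (232,200) fits. Next I fit the tray and plan the hover.

```bash
cat >> h.py <<'E'
def totool(target,yaw=None,st=None):
    """world pos target + tool-x azimuth (deg) -> row from present pose (tool straight down)"""
    st=st or telemetry.get_state(); Rm=rot(st["ee_rot"])
    sh=Rm.T@(np.asarray(target)-st["position"])*1000
    a=np.degrees(np.arctan2(Rm[1,0],Rm[0,0]))
    if yaw is None: yaw=a
    y=np.radians(yaw); D=np.array([[np.cos(y),np.sin(y),0],[np.sin(y),-np.cos(y),0],[0,0,-1]])
    rv=np.degrees(R.from_matrix(Rm.T@D).as_rotvec())
    return np.round(sh,1),np.round(rv,2),round(a,1)
E
python3 - <<'E'
from h import *
d=np.load("pics/top0_d.npy");C=cloud("top",d);z=C[...,2]
for n in ["top","scene"]:
    C=cloud(n,np.load(f"pics/{n}0_d.npy"));z=C[...,2]
    m=(z>.024)&(z<.036)&(abs(C[...,0]-.545)<.12)&(abs(C[...,1]+.19)<.15)
    m[:, :]&=True
    P=C[m][:,:2]; 
    # drop brass
    r=cv2.minAreaRect((P*1000).astype(np.float32)); print(n,len(P),r, P.min(0),P.max(0))
    x0,x1=np.nanpercentile(P[:,0],[2,98]);print(x0,x1,np.nanpercentile(P[:,1],[2,98]))
print(totool([.569,.133,.24],86))
E
```

```text
top 647 ((544.3062133789062, -183.55393981933594), (236.10089111328125, 167.02955627441406), 86.49014282226562) [ 0.45569744 -0.30313738] [ 0.63206398 -0.06068014]
0.4559521527304775 0.6308706096010339 [-0.2992534  -0.06560482]
scene 1362 ((543.3899536132812, -183.93064880371094), (235.91561889648438, 169.77011108398438), 86.71084594726562) [ 0.45212321 -0.30481393] [ 0.63319511 -0.06140004]
0.45637201323174587 0.628450291130268 [-0.30122522 -0.06640239]
(array([-515.8, -300.3,   -8.7]), array([ 1.000e-02, -1.000e-02,  7.911e+01]), np.float64(165.1))
```

The tray fit gives 236x167 mm, matching the listed size, with its centre at (0.544,-0.184). The long axis runs along (0.061,0.998), so tray_free is at about (0.547,-0.129). Now I move to the hover.

{"fn": "servo_tool", "kwargs": {
  "steps": [
    [-17, -10, 0, 0, 0, 3],
    [-51, -30, -1, 0, 0, 8],
    [-86, -50, -2, 0, 0, 14],
    [-120, -70, -2, 0, 0, 20],
    [-155, -90, -3, 0, 0, 25],
    [-189, -110, -3, 0, 0, 30],
    [-223, -130, -4, 0, 0, 36],
    [-258, -150, -4, 0, 0, 41]
  ],
  "hand": 0
}}

```text
clock: 1.45
position: [0.3595, 0.3433, 0.2357]
ee_rot: [0.0, 0.47, 0.883, 0.0]
contact_force: [0.7, 0.9, 1.2]
width: 0.0856
```

```bash
python3 - <<'E'
from h import *
print(totool([.569,.133,.24],86), telemetry.get_state()["qpos"])
E
```

```text
(array([-291.5,   56.6,   -4.3]), array([ 5.00e-02, -3.00e-02,  3.79e+01]), np.float64(123.9)) [6.22250875e-01 1.55013466e-01 1.65583086e+00 1.76918752e-04
 1.32981436e+00 3.04621837e-02]
```

{"fn": "servo_tool", "kwargs": {
  "steps": [
    [-35, 7, 0, 0, 0, 6],
    [-75, 14, -1, 0, 0, 11],
    [-115, 22, -2, 0, 0, 17],
    [-155, 30, -2, 0, 0, 22],
    [-195, 38, -3, 0, 0, 28],
    [-235, 46, -4, 0, 0, 33],
    [-272, 53, -4, 0, 0, 37],
    [-288, 56, -4, 0, 0, 38]
  ]
}}

```text
clock: 2.25
position: [0.5688, 0.1349, 0.2391]
ee_rot: [0.001, 0.732, 0.681, 0.0]
contact_force: [0.3, 0.9, 0.7]
width: 0.0855
```

```bash
python3 - <<'E'
from h import *
s=telemetry.get_state();p,d=cams.get_image("wrist")
save(p,"pics/w1.png"); np.save("pics/w1p.npy",p);np.save("pics/w1d.npy",d)
print(s["position"],s["contact_force"],s["qpos"])
C=cloud("wrist",d,s)
o=spotter.outline_of("cap","wrist")
for x in o[:3]:
    P=C[x["region"]];print(x["conf"],x["rect"],np.nanmedian(P,0),np.nanpercentile(P[:,2],95))
pi=p.astype(int)
b=(pi[...,2]>pi[...,0]+40)&(C[...,2]>.1); P=C[b]; uv=np.argwhere(b)[:,::-1]
print("blue",len(P),np.nanmedian(P,0),uv.min(0),uv.max(0))
c,_=cv2.minEnclosingCircle(np.argwhere(b)[:,::-1].astype(np.float32)); print(c,_,ray_z("wrist",[c],.156,s))
print(totool([.569,.133,.24],86,s))
save(p,"pics/w1c.png",(max(0,int(c[0])-130),max(0,int(c[1])-110),int(c[0])+130,int(c[1])+110),2.8)
E
```

```text
[0.56880268 0.1348662  0.23911038] [0.30993485 0.88379482 0.66120495] [ 1.14453935e-01  2.85660609e-01  1.47148326e+00 -1.04952967e-03
  1.38329631e+00  1.86386617e-01]
0.88 [230.2, 0.2, 72.4, 48.5] [0.56729837 0.2691613  0.0445506 ] 0.04607951815460992
0.62 [265.0, 261.3, 31.6, 37.7] [0.5617424  0.01630269 0.02529029] 0.026720919986759146
0.58 [246.5, 178.7, 69.4, 76.3] [0.57072919 0.13797032 0.15730379] 0.15856602291499594
blue 2237 [0.57010942 0.13450197 0.15767239] [254 195] [309 247]
(281.831298828125, 221.48159790039062) 28.189895629882812 [[0.57063531 0.13301066 0.156     ]]
(array([-1.8,  0.3, -0.9]), array([ 0.08,  0.05, -0.11]), np.float64(85.9))
```

View pics/w1c.png

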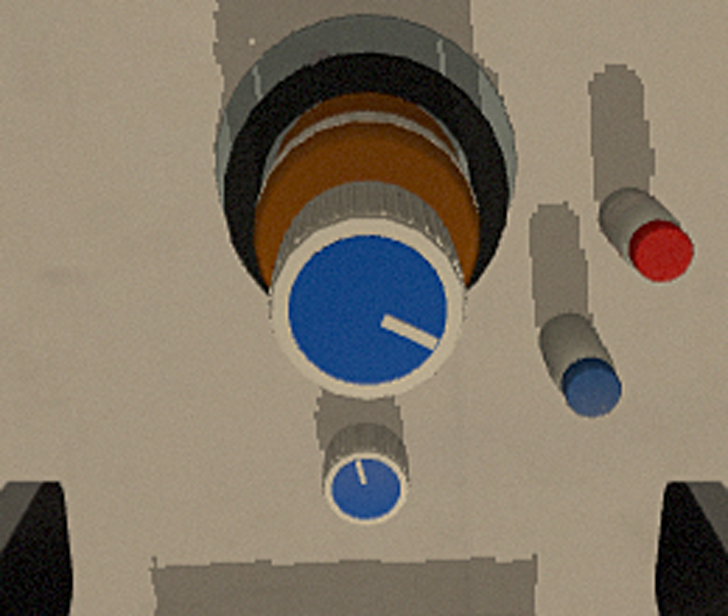

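View pics/w1.png

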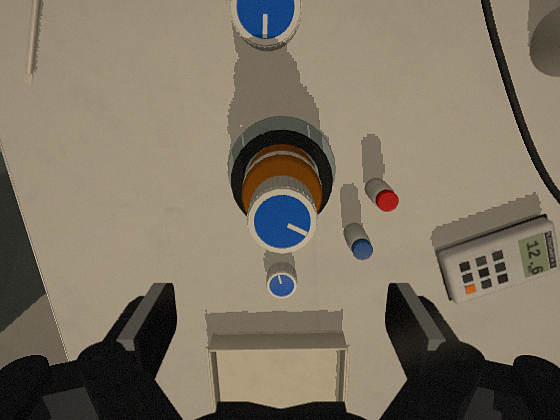

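The wrist view shows the middle cap on the bottle at (283,220), with its bar pointing right and down (world yaw ≈ -0.45 rad). The big cap is at (265,10) and the small one at (282,286). Now I descend around the middle cap.

{"fn": "servo_tool", "kwargs": {
  "steps": [
    [-1.4, 1, 25, 0, 0, 0],
    [-1.4, 1, 60, 0, 0, 0],
    [-1.4, 1, 90, 0, 0, 0],
    [-1.4, 1, 108, 0, 0, 0],
    [-1.4, 1, 115, 0, 0, 0],
    [-1.4, 1, 115, 0, 0, 0]
  ]
}}

```text
clock: 2.95
position: [0.5659, 0.137, 0.1238]
ee_rot: [-0.001, 0.73, 0.683, -0.001]
contact_force: [-0.7, -0.3, 0.7]
width: 0.0856
```

```bash
python3 - <<'E'
from h import *
s=telemetry.get_state(); print(s["position"],s["contact_force"],s["moment"],totool([.5697,.1335,.1235],86,s))
p,d=cams.get_image("scene"); save(p,"pics/s2.png",(150,60,330,240),3.2)
E
```

```text
[0.56594452 0.13704226 0.12375007] [-0.73289256 -0.33909635  0.72838522] [ 0.02099459  0.02574194 -0.00722533] (array([-3.3,  4. ,  0.2]), array([-0.13, -0.01,  0.2 ]), np.float64(86.2))
```

View pics/s2.png

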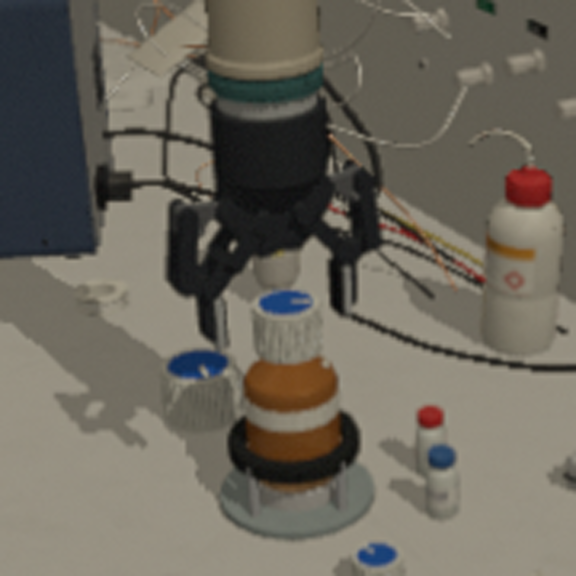

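The picture shows the open fingers straddling the cap, which is at (287,325) in the crop, with nothing touched. I correct the ~4 mm offset first.

{"fn": "servo_tool", "kwargs": {
  "steps": [
    [-3, 3.5, 0, 0, 0, 0],
    [-3, 3.5, 0, 0, 0, 0],
    [-3, 3.5, 0, 0, 0, 0]
  ]
}}

```text
clock: 3.3
position: [0.5713, 0.1327, 0.1253]
ee_rot: [0.0, 0.731, 0.683, 0.001]
contact_force: [-0.3, -0.0, -0.1]
width: 0.0852
```

```bash
python3 - <<'E'
from h import *
s=telemetry.get_state(); print(s["position"],s["contact_force"],s["moment"],totool([.5697,.1335,.1235],86,s))
p,d=cams.get_image("wrist"); np.save("pics/w2p.npy",p)
pi=p.astype(int)
C=cloud("wrist",d,s)
b=(pi[...,2]>pi[...,0]+40)&(C[...,2]>.1); uv=np.argwhere(b)[:,::-1]
c,r=cv2.minEnclosingCircle(uv.astype(np.float32)); print(c,r,ray_z("wrist",[c],.1565,s),np.nanmedian(C[b],0))
save(p,"pics/w2.png")
E
```

```text
[0.57131321 0.13271986 0.12528868] [-0.31810687 -0.02439508 -0.12474388] [ 0.05982048 -0.03683398 -0.00012314] (array([ 0.7, -1.7,  1.8]), array([ 0.11, -0.03,  0.1 ]), np.float64(86.1))
(275.86273193359375, 326.0) 51.48813247680664 [[0.57062377 0.13323809 0.1565    ]] [0.57010561 0.13484152 0.1576746 ]
```

View pics/w2.png

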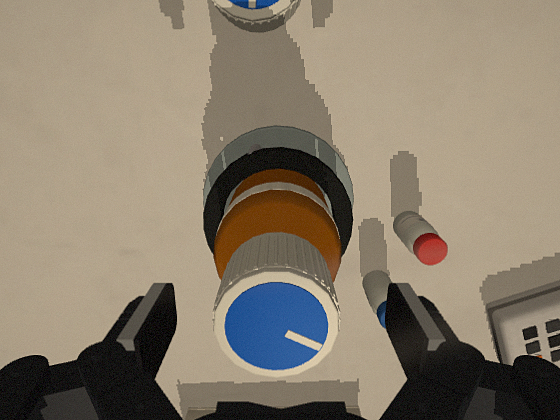

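The cap top is centred at (276,326), about 1 mm left of the jaws' centre. I shift to correct that, then close.

{"fn": "servo_tool", "kwargs": {
  "steps": [
    [0.5, -1.1, 1, 0, 0, 0],
    [0.5, -1.1, 1, 0, 0, 0]
  ]
}}

```text
clock: 3.55
position: [0.5693, 0.1334, 0.1233]
ee_rot: [-0.0, 0.731, 0.683, -0.0]
contact_force: [0.1, -0.6, -0.7]
width: 0.0852
```

{"fn": "servo_tool", "kwargs": {
  "steps": [
    [0, 0, 0, 0, 0, 0],
    [0, 0, 0, 0, 0, 0],
    [0, 0, 0, 0, 0, 0],
    [0, 0, 0, 0, 0, 0],
    [0, 0, 0, 0, 0, 0],
    [0, 0, 0, 0, 0, 0],
    [0, 0, 0, 0, 0, 0],
    [0, 0, 0, 0, 0, 0]
  ],
  "hand": 255,
  "grip_force": 80
}}

```text
clock: 4.35
position: [0.5697, 0.1334, 0.1237]
ee_rot: [0.0, 0.731, 0.683, 0.0]
contact_force: [-2.2, 0.9, 4.2]
width: 0.0444
```

```bash
python3 - <<'E'
from h import *
s=telemetry.get_state(); print(s["position"],s["contact_force"],s["moment"],s["width"],s["qd"])
p,d=cams.get_image("wrist"); save(p,"pics/w3.png"); np.save("pics/w3p.npy",p)
E
```

```text
[0.56966615 0.13336945 0.12365805] [-2.20184853  0.94288551  4.16715877] [-0.02569941  0.15518038  0.02293826] 0.04437680990775813 [ 8.58819092e-04 -1.30990534e-05  8.73566984e-04 -9.28149334e-04
 -1.39705294e-03 -1.38816005e-03]
```

View pics/w3.png

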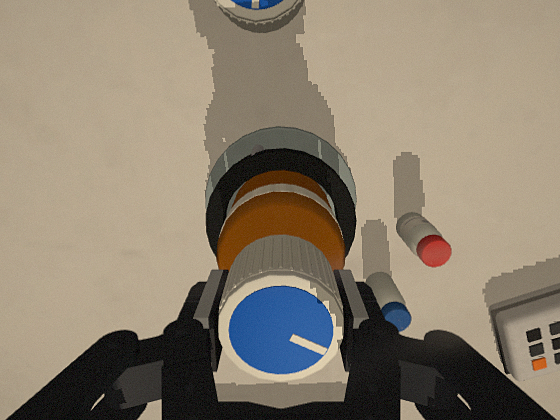

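The cap is held: the pads are on both sides at (215,330) and (345,330), and the width is 44 mm. Now I press in small steps and watch the force.

{"fn": "servo_tool", "kwargs": {
  "steps": [
    [0, 0, 1, 0, 0, 0],
    [0, 0, 2, 0, 0, 0],
    [0, 0, 2, 0, 0, 0]
  ]
}}

```text
clock: 4.7
position: [0.5697, 0.1334, 0.1217]
ee_rot: [0.0, 0.731, 0.683, 0.0]
contact_force: [-1.2, -0.3, 6.3]
width: 0.0441
```

{"fn": "servo_tool", "kwargs": {
  "steps": [
    [0, 0, 1, 0, 0, 0],
    [0, 0, 2, 0, 0, 0],
    [0, 0, 2, 0, 0, 0]
  ]
}}

```text
clock: 5.0
position: [0.5697, 0.1334, 0.1196]
ee_rot: [0.0, 0.731, 0.683, 0.0]
contact_force: [-0.8, -0.1, 6.0]
width: 0.0447
```

{"fn": "servo_tool", "kwargs": {
  "steps": [
    [0, 0, 1, 0, 0, 0],
    [0, 0, 2, 0, 0, 0],
    [0, 0, 3, 0, 0, 0],
    [0, 0, 3, 0, 0, 0]
  ]
}}

```text
clock: 5.4
position: [0.5697, 0.1333, 0.1171]
ee_rot: [0.0, 0.731, 0.683, 0.0]
contact_force: [-2.7, -0.2, 9.9]
width: 0.0443
```

{"fn": "servo_tool", "kwargs": {
  "steps": [
    [0, 0, 1, 0, 0, 0],
    [0, 0, 1, 0, 0, 0],
    [0, 0, 1, 0, 0, 0]
  ]
}}

```text
clock: 5.7
position: [0.5697, 0.1334, 0.1165]
ee_rot: [0.0, 0.731, 0.683, 0.0]
contact_force: [-3.6, -0.8, 10.4]
width: 0.0444
```

{"fn": "servo_tool", "kwargs": {
  "steps": [
    [0, 0, 1, 0, 0, 0],
    [0, 0, 1, 0, 0, 0],
    [0, 0, 1, 0, 0, 0]
  ]
}}

```text
clock: 6.0
position: [0.5697, 0.1334, 0.1159]
ee_rot: [0.0, 0.731, 0.683, 0.001]
contact_force: [-2.6, -1.1, 12.0]
width: 0.0444
```

{"fn": "servo_tool", "kwargs": {
  "steps": [
    [0, 0, 1, 0, 0, 0],
    [0, 0, 1, 0, 0, 0],
    [0, 0, 1, 0, 0, 0]
  ]
}}

```text
clock: 6.3
position: [0.5698, 0.1334, 0.1152]
ee_rot: [0.0, 0.731, 0.683, 0.001]
contact_force: [-4.0, -0.4, 14.3]
width: 0.0444
```

{"fn": "servo_tool", "kwargs": {
  "steps": [
    [0, 0, 1, 0, 0, 0],
    [0, 0, 1.4, 0, 0, 0],
    [0, 0, 1.4, 0, 0, 0]
  ]
}}

```text
clock: 6.6
position: [0.5698, 0.1334, 0.1142]
ee_rot: [0.001, 0.731, 0.683, 0.001]
contact_force: [-4.3, -0.0, 15.9]
width: 0.0446
```

```bash
python3 - <<'E'
from h import *
s=telemetry.get_state(); print(s["position"],s["contact_force"],s["moment"],s["width"])
p,d=cams.get_image("wrist"); save(p,"pics/w4.png",(180,230,380,400),3); np.save("pics/w4p.npy",p)
for k in range(3):
    cams.get_image("wrist"); s=telemetry.get_state();print(s["contact_force"],s["position"])
E
```

```text
[0.56975061 0.13338976 0.11420214] [-4.25895605 -0.04990749 15.94182747] [-0.09418956  0.63388083 -0.09565852] 0.044635068877641855
[-5.29426836 -1.4360878  15.45783562] [0.56977132 0.13338278 0.11425833]
[-4.63678141 -1.63517705 15.68697607] [0.56977444 0.13333604 0.11426994]
[-4.24721022 -1.49967165 15.27632723] [0.56976426 0.13337646 0.1142726 ]
```

View pics/w4.png

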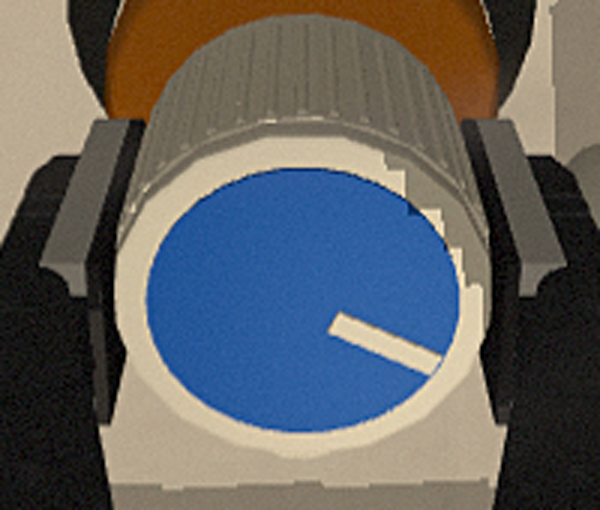

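The cap is gripped square with no slip visible, and the press is ≈15.6 N. I add a little margin and start turning anticlockwise (negative about tool z).

{"fn": "servo_tool", "kwargs": {
  "steps": [
    [0, -0.4, 0.6, 0, 0, 0],
    [0, -0.4, 0.6, 0, 0, -2],
    [0, -0.4, 0.6, 0, 0, -5],
    [0, -0.4, 0.6, 0, 0, -8],
    [0, -0.4, 0.6, 0, 0, -11],
    [0, -0.4, 0.6, 0, 0, -14],
    [0, -0.4, 0.6, 0, 0, -14]
  ]
}}

```text
clock: 7.5
position: [0.5707, 0.1335, 0.1141]
ee_rot: [0.002, 0.642, 0.767, 0.002]
contact_force: [-2.2, -0.5, 16.2]
width: 0.0443
```

```bash
cat > lk.py <<'E'
from h import *
import sys
s=telemetry.get_state(); Rm=rot(s["ee_rot"]); print(s["position"],s["contact_force"].round(1),s["moment"].round(2),s["width"],"az",np.degrees(np.arctan2(Rm[1,0],Rm[0,0])).round(1),"tilt z",Rm[:,2].round(4),s["qpos"].round(3))
p,d=cams.get_image("wrist"); save(p,f"pics/{sys.argv[1]}.png",(180,230,380,400),3); np.save(f"pics/{sys.argv[1]}.npy",p)
E
python3 lk.py w5
```

```text
[0.57065714 0.13351548 0.11412649] [-2.2 -0.5 16.2] [-0.05  0.42  0.05] 0.04434267032212401 az 100.2 tilt z [ 4.6e-03  5.0e-04 -1.0e+00] [ 0.111  0.377  1.662  0.     1.099 -0.066]
```

View pics/w5.png

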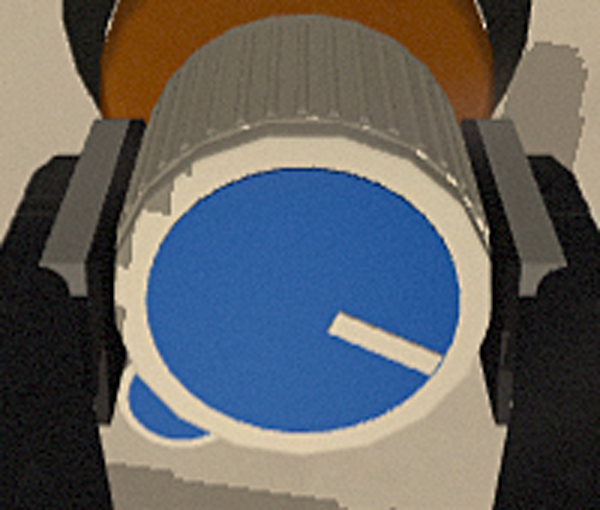

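The cap turned 14° with the gripper without slip (the bar is unmoved in the gripper frame), and the force is steady at 16 N. I keep turning.

{"fn": "servo_tool", "kwargs": {
  "steps": [
    [0, 0, 0, 0, 0, -4],
    [0, 0, 0, 0, 0, -8],
    [0, 0, 0, 0, 0, -12],
    [0, 0, 0, 0, 0, -16],
    [0, 0, 0, 0, 0, -20],
    [0, 0, 0, 0, 0, -24],
    [0, 0, 0, 0, 0, -28],
    [0, 0, 0, 0, 0, -28]
  ]
}}

```text
clock: 8.35
position: [0.5714, 0.1339, 0.1143]
ee_rot: [0.002, 0.437, 0.899, 0.002]
contact_force: [-1.9, 1.6, 16.0]
width: 0.0446
```

```bash
python3 lk.py w6
```

```text
[0.5713536  0.13387424 0.1142869 ] [-1.9  1.6 16. ] [0.1  0.25 0.02] 0.044618407157825335 az 128.2 tilt z [ 0.0061  0.0012 -1.    ] [ 1.110e-01  3.770e-01  1.661e+00  1.000e-03  1.097e+00 -5.550e-01]
```

{"fn": "servo_tool", "kwargs": {
  "steps": [
    [0, 0, 0, 0, 0, -4],
    [0, 0, 0, 0, 0, -8],
    [0, 0, 0, 0, 0, -12],
    [0, 0, 0, 0, 0, -16],
    [0, 0, 0, 0, 0, -20],
    [0, 0, 0, 0, 0, -23],
    [0, 0, 0, 0, 0, -25],
    [0, 0, 0, 0, 0, -25]
  ]
}}

```text
clock: 9.2
position: [0.5716, 0.134, 0.1143]
ee_rot: [0.003, 0.232, 0.973, 0.001]
contact_force: [-0.3, 0.9, 15.5]
width: 0.0443
```

```bash
python3 lk.py w7
```

```text
[0.57161555 0.13397264 0.11432372] [-0.3  0.9 15.5] [0.08 0.22 0.07] 0.04433802905571725 az 153.1 tilt z [ 0.0066  0.0014 -1.    ] [ 1.110e-01  3.770e-01  1.661e+00  1.000e-03  1.097e+00 -9.910e-01]
```

View pics/w7.png

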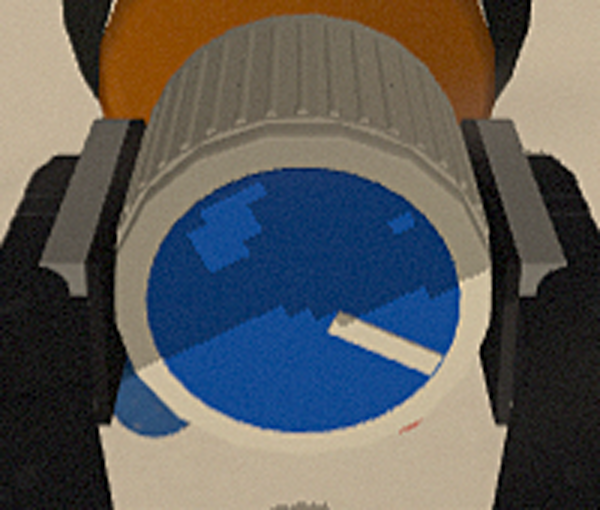

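The cap has turned 67° (1.17 rad) with no slip and is inside the release window (0.95–1.27). I add 2° more and lift straight up.

{"fn": "servo_tool", "kwargs": {
  "steps": [
    [0, 0, 0, 0, 0, -2],
    [0, 0, -2, 0, 0, -2],
    [0, 0, -5, 0, 0, -2],
    [0, 0, -8, 0, 0, -2],
    [0, 0, -11, 0, 0, -2],
    [0, 0, -14, 0, 0, -2],
    [0, 0, -14, 0, 0, -2]
  ]
}}

```text
clock: 9.95
position: [0.569, 0.1333, 0.125]
ee_rot: [-0.0, 0.216, 0.977, -0.0]
contact_force: [1.1, -0.5, -0.4]
width: 0.0446
```

```bash
python3 lk.py w8
```

```text
[0.56900885 0.13328118 0.12498923] [ 1.1 -0.5 -0.4] [ 0.   -0.21  0.  ] 0.04464979714965963 az 155.1 tilt z [-6.e-04 -1.e-04 -1.e+00] [ 0.111  0.367  1.647  0.     1.128 -1.025]
```

The force is ≈ -0.4 N, which is just the cap's weight, so it is free. Lifting clear.

{"fn": "servo_tool", "kwargs": {
  "steps": [
    [0, 0, -8, 0, 0, 0],
    [0, 0, -20, 0, 0, 0],
    [0, 0, -35, 0, 0, 0],
    [0, 0, -50, 0, 0, 0],
    [0, 0, -60, 0, 0, 0],
    [0, 0, -65, 0, 0, 0],
    [0, 0, -65, 0, 0, 0]
  ]
}}

```text
clock: 10.7
position: [0.5693, 0.1334, 0.1912]
ee_rot: [0.001, 0.215, 0.977, 0.0]
contact_force: [-1.1, -0.6, -0.3]
width: 0.0445
```

```bash
python3 - <<'E'
from h import *
s=telemetry.get_state(); print(s["position"],s["contact_force"],s["qpos"])
p,d=cams.get_image("scene"); save(p,"pics/s3.png",(150,60,330,240),3.2)
for a in (155,120,86): print(totool([.5473,-.1288,.18],a,s))
E
```

```text
[0.56929017 0.13335191 0.19122815] [-1.14964679 -0.58961825 -0.27043177] [ 1.11132709e-01  3.14274188e-01  1.55076612e+00 -2.10386208e-05
  1.27538390e+00 -1.02535674e+00]
(array([ -90.3, -247.1,   11.2]), array([0.03, 0.06, 0.12]), np.float64(155.1))
(array([ -90.3, -247.1,   11.2]), array([ 0.05,  0.05, 35.12]), np.float64(155.1))
(array([ -90.3, -247.1,   11.2]), array([6.000e-02, 3.000e-02, 6.912e+01]), np.float64(155.1))
```

View pics/s3.png

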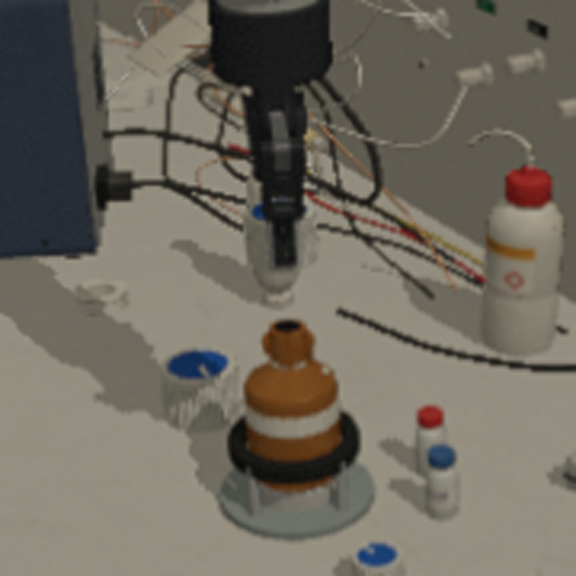

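The neck is bare with its black mouth at (288,328) in the crop, and the cap is in the gripper. I carry it to the tray and turn the jaws along the tray's short side for room.

{"fn": "servo_tool", "kwargs": {
  "steps": [
    [-5, -14, 1, 0, 0, 4],
    [-15, -40, 2, 0, 0, 11],
    [-25, -70, 3, 0, 0, 19],
    [-36, -100, 4, 0, 0, 27],
    [-47, -130, 5, 0, 0, 35],
    [-58, -160, 6, 0, 0, 43],
    [-69, -190, 8, 0, 0, 51],
    [-80, -218, 10, 0, 0, 59]
  ]
}}

```text
clock: 11.55
position: [0.549, -0.0992, 0.1793]
ee_rot: [-0.001, 0.671, 0.742, -0.0]
contact_force: [-0.8, -0.4, -1.4]
width: 0.0446
```

```bash
python3 - <<'E'
from h import *
s=telemetry.get_state(); print(s["position"],s["contact_force"],s["qpos"])
print(totool([.5473,-.1288,.10],86,s))
E
```

```text
[ 0.54901785 -0.09924611  0.17933785] [-0.84332257 -0.39898091 -1.36210792] [-3.03531855e-01  2.85523716e-01  1.62472933e+00 -3.47460219e-05
  1.23335731e+00 -4.04275502e-01]
(array([-29.3,  -4.5,  79.3]), array([-0.11, -0.03,  9.77]), np.float64(95.8))
```

{"fn": "servo_tool", "kwargs": {
  "steps": [
    [-15, -2, 0, 0, 0, 5],
    [-27, -4, 10, 0, 0, 9],
    [-29, -4, 30, 0, 0, 10],
    [-29, -4, 60, 0, 0, 10],
    [-29, -4, 90, 0, 0, 10],
    [-29, -4, 115, 0, 0, 10],
    [-29, -4, 125, 0, 0, 10],
    [-29, -4, 125, 0, 0, 10]
  ]
}}

```text
clock: 12.35
position: [0.5477, -0.1268, 0.0535]
ee_rot: [-0.002, 0.731, 0.683, -0.001]
contact_force: [0.4, -0.8, -0.5]
width: 0.0446
```

```bash
python3 - <<'E'
from h import *
s=telemetry.get_state(); print(s["position"],s["contact_force"],s["qpos"])
print(totool([.5473,-.1288,.02],86,s))
p,d=cams.get_image("scene"); save(p,"pics/s4.png",(210,180,430,360),3)
C=cloud("scene",d); P=C[(abs(C[...,0]-s["position"][0])<.06)&(abs(C[...,1]-s["position"][1])<.06)]
p,d=cams.get_image("wrist"); save(p,"pics/w9.png")
E
```

```text
[ 0.54766158 -0.12679723  0.05345639] [ 0.36469344 -0.82715204 -0.51304205] [-3.51339229e-01  4.14010336e-01  1.78172209e+00  9.86035043e-05
  9.50385634e-01 -2.83551762e-01]
(array([-2.1, -0.1, 33.5]), array([-0.25, -0.08,  0.11]), np.float64(86.1))
```

View pics/s4.png

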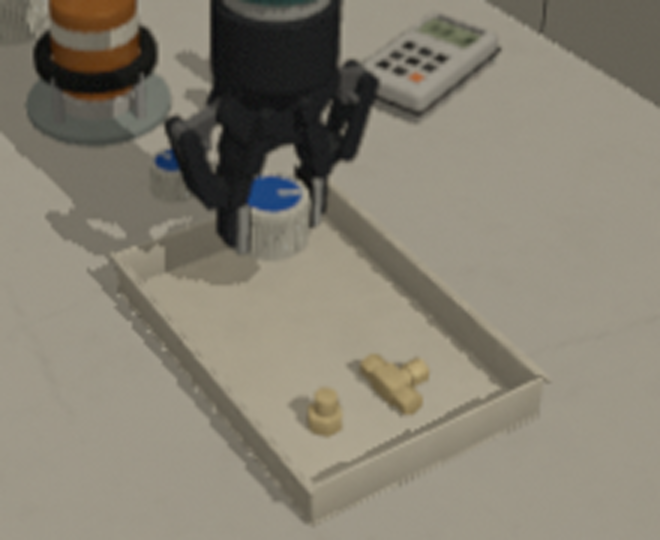

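View pics/w9.png

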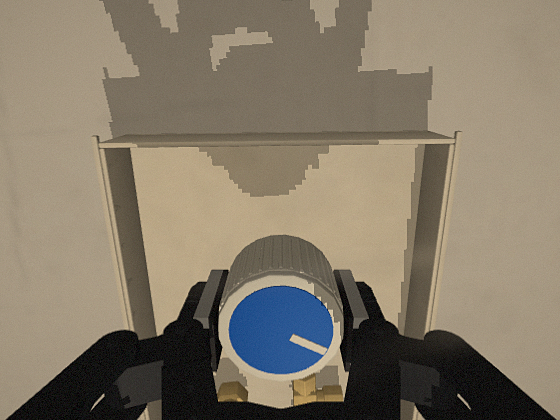

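The cap is over the free half: in the wrist view it sits centred at (281,330) between the tray walls at (120,200) and (430,200). I check its height from depth before lowering.

```bash
python3 - <<'E'
from h import *
for n in ("scene","wrist"):
    s=telemetry.get_state();p,d=cams.get_image(n);C=cloud(n,d,s);pi=p.astype(int)
    b=(pi[...,2]>pi[...,0]+40)&(abs(C[...,0]-.547)<.035)&(abs(C[...,1]+.127)<.035)
    P=C[b];print(n,len(P),np.nanmedian(P,0),s["position"])
E
```

```text
scene 146 [ 0.54734555 -0.12961282  0.08862752] [ 0.54968336 -0.12747684  0.05581441]
wrist 6897 [ 0.55048666 -0.12604604  0.09030903] [ 0.55009129 -0.12764069  0.05639001]
```

{"fn": "servo_tool", "kwargs": {
  "steps": [
    [-1, -2, 10, 0, 0, 0],
    [-1, -2, 22, 0, 0, 0],
    [-1, -2, 33, 0, 0, 0],
    [-1, -2, 40, 0, 0, 0],
    [-1, -2, 44, 0, 0, 0],
    [-1, -2, 44, 0, 0, 0],
    [-1, -2, 44, 0, 0, 0]
  ]
}}

```text
clock: 13.25
position: [0.5472, -0.1282, 0.0112]
ee_rot: [0.0, 0.731, 0.683, 0.0]
contact_force: [0.4, -0.6, -1.4]
width: 0.0443
```

```bash
python3 - <<'E'
from h import *
for n in ("scene","wrist"):
    s=telemetry.get_state();p,d=cams.get_image(n);C=cloud(n,d,s);pi=p.astype(int)
    b=(pi[...,2]>pi[...,0]+40)&(abs(C[...,0]-.547)<.035)&(abs(C[...,1]+.127)<.035)
    P=C[b];print(n,len(P),np.nanmedian(P,0),s["position"],s["contact_force"])
E
```

```text
scene 148 [ 0.54531163 -0.12979554  0.04371628] [ 0.547231   -0.1282213   0.01124629] [ 0.40566684 -0.55145098 -1.35025621]
wrist 6882 [ 0.54781324 -0.12673487  0.04542043] [ 0.54740674 -0.12827402  0.01150589] [-0.2281756  -0.7430776   0.61246753]
```

{"fn": "servo_tool", "kwargs": {
  "steps": [
    [0, 0, 2, 0, 0, 0],
    [0, 0, 4, 0, 0, 0],
    [0, 0, 6, 0, 0, 0],
    [0, 0, 6.5, 0, 0, 0],
    [0, 0, 6.5, 0, 0, 0]
  ]
}}

```text
clock: 13.85
position: [0.5469, -0.1281, 0.0046]
ee_rot: [-0.0, 0.731, 0.683, -0.0]
contact_force: [-0.1, -0.6, -0.4]
width: 0.0441
```

{"fn": "servo_tool", "kwargs": {
  "steps": [
    [0, 0, 0.5, 0, 0, 0],
    [0, 0, 1, 0, 0, 0],
    [0, 0, 1, 0, 0, 0]
  ]
}}

```text
clock: 14.15
position: [0.5471, -0.1282, 0.0038]
ee_rot: [0.0, 0.731, 0.683, 0.0]
contact_force: [-0.9, 0.3, -0.3]
width: 0.0442
```

{"fn": "servo_tool", "kwargs": {
  "steps": [
    [0, 0, 0.5, 0, 0, 0],
    [0, 0, 1, 0, 0, 0],
    [0, 0, 1, 0, 0, 0]
  ]
}}

```text
clock: 14.45
position: [0.5471, -0.1282, 0.0037]
ee_rot: [0.0, 0.731, 0.683, 0.0]
contact_force: [-1.8, 0.2, 5.4]
width: 0.0441
```

Contact at 5 N. I ease off slightly and open.

{"fn": "servo_tool", "kwargs": {
  "steps": [
    [0, 0, -0.5, 0, 0, 0],
    [0, 0, -0.5, 0, 0, 0]
  ],
  "grip_force": 20
}}

```text
clock: 14.65
position: [0.5471, -0.1282, 0.0037]
ee_rot: [0.0, 0.731, 0.683, 0.0]
contact_force: [-1.7, 0.2, 4.9]
width: 0.0446
```

{"fn": "servo_tool", "kwargs": {
  "steps": [
    [0, 0, 0, 0, 0, 0],
    [0, 0, 0, 0, 0, 0],
    [0, 0, 0, 0, 0, 0],
    [0, 0, 0, 0, 0, 0],
    [0, 0, 0, 0, 0, 0],
    [0, 0, 0, 0, 0, 0],
    [0, 0, 0, 0, 0, 0]
  ],
  "hand": 0
}}

```text
clock: 15.35
position: [0.547, -0.1282, 0.0032]
ee_rot: [-0.0, 0.731, 0.683, 0.0]
contact_force: [1.1, -0.0, 0.5]
width: 0.0856
```

```bash
python3 - <<'E'
from h import *
for n in ("scene","wrist"):
    s=telemetry.get_state();p,d=cams.get_image(n);C=cloud(n,d,s);pi=p.astype(int)
    b=(pi[...,2]>pi[...,0]+40)&(abs(C[...,0]-.547)<.035)&(abs(C[...,1]+.127)<.035)
    P=C[b];print(n,len(P),np.nanmedian(P,0),s["position"],s["contact_force"],s["width"])
save(p,"pics/w10.png")
E
```

```text
scene 156 [ 0.5438211  -0.1287462   0.03649064] [ 0.54704086 -0.12816494  0.00323765] [ 1.07833792 -0.02751062  0.45862179] 0.08558106438669995
wrist 6925 [ 0.54757058 -0.12662929  0.03769209] [ 0.54704314 -0.12814585  0.00326478] [ 0.03931276 -0.24326809  0.21678353] 0.08588366716286099
```

View pics/w10.png

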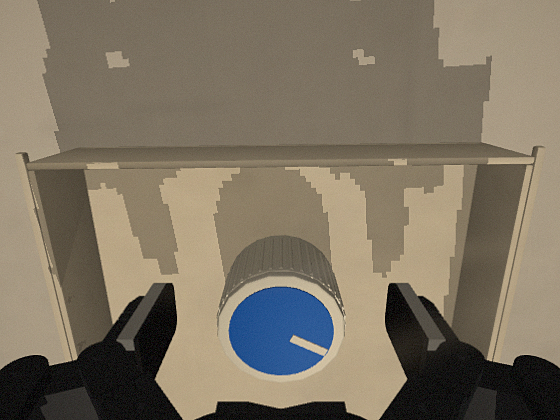

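The cap stands upright on the tray floor at (281,330), with its top at z≈0.037 and the jaws clear on both sides. I retreat straight up.

{"fn": "servo_tool", "kwargs": {
  "steps": [
    [0, 0, -5, 0, 0, 0],
    [0, 0, -20, 0, 0, 0],
    [0, 0, -50, 0, 0, 0],
    [0, 0, -85, 0, 0, 0],
    [0, 0, -120, 0, 0, 0],
    [0, 0, -155, 0, 0, 0],
    [0, 0, -180, 0, 0, 0],
    [0, 0, -185, 0, 0, 0]
  ]
}}

```text
clock: 16.25
position: [0.5489, -0.1288, 0.1922]
ee_rot: [0.003, 0.731, 0.683, 0.002]
contact_force: [-0.0, 0.2, 0.2]
width: 0.0855
```

```bash
python3 - <<'E'
from h import *
s=telemetry.get_state(); print(s["clock"],s["position"],s["contact_force"])
p,d=cams.get_image("scene"); save(p,"pics/s5.png",(180,130,400,350),2.7); C=cloud("scene",d)
C0=cloud("scene",np.load("pics/scene0_d.npy"))
for n in ("blue_vial","red_vial","brass_tee","brass_adapter","cap","bottle"):
    for x in spotter.outline_of(n,"scene")[:3]:
        m=x["region"]; print(n,round(x["conf"],2),x["rect"],np.nanmedian(C[m],0).round(3),"before",np.nanmedian(C0[m],0).round(3))
p0=np.load("pics/scene0_p.npy")
print("diff brass",np.abs(p[290:335,300:370].astype(int)-p0[290:335,300:370]).mean(),"vials",np.abs(p[180:225,275:300].astype(int)-p0[180:225,275:300]).mean())
E
```

```text
16.25 [ 0.54893579 -0.12882446  0.19221181] [-0.02726108  0.22156371  0.17143392]
blue_vial 0.79 [279.2, 199.5, 13.1, 23.8] [0.639 0.05  0.026] before [0.639 0.05  0.025]
red_vial 0.65 [284.0, 185.7, 5.6, 18.6] [0.663 0.099 0.033] before [0.662 0.099 0.033]
brass_tee 0.59 [326.9, 297.7, 28.8, 18.8] [ 0.554 -0.242  0.015] before [ 0.554 -0.242  0.015]
brass_adapter 0.62 [313.2, 313.9, 8.6, 8.1] [ 0.504 -0.242  0.015] before [ 0.504 -0.242  0.015]
cap 0.86 [199.7, 168.4, 26.3, 25.4] [0.557 0.26  0.031] before [0.557 0.26  0.03 ]
cap 0.65 [259.9, 227.9, 17.4, 19.9] [0.555 0.001 0.02 ] before [0.555 0.001 0.02 ]
bottle 0.86 [227.0, 161.4, 31.3, 55.1] [0.559 0.114 0.093] before [0.556 0.11  0.094]
diff brass 7.0537566137566134 vials 14.849777777777778
```

View pics/s5.png

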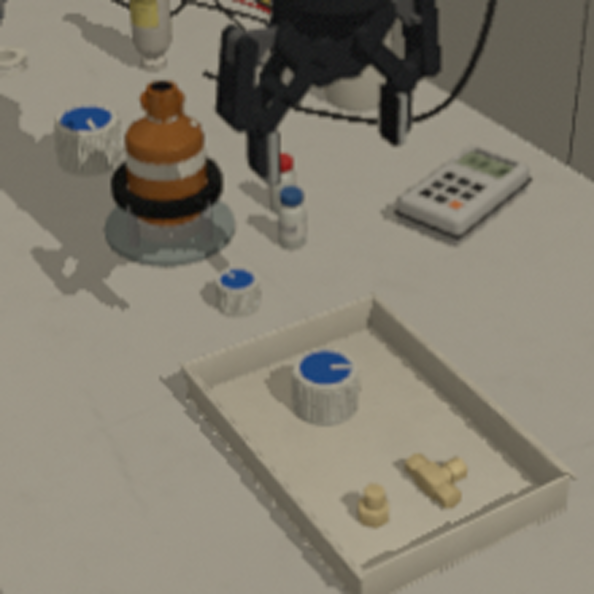

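The cap stands open side down in the empty half at (325,388) in the crop, the bottle is open, and the vials and brass are unmoved. I let the arm settle, then hand in.

{"fn": "servo_tool", "kwargs": {
  "steps": [
    [0, 0, 0, 0, 0, 0],
    [0, 0, 0, 0, 0, 0],
    [0, 0, 0, 0, 0, 0]
  ]
}}

```text
clock: 16.9
position: [0.5469, -0.1281, 0.1879]
ee_rot: [-0.0, 0.731, 0.683, -0.0]
contact_force: [0.7, 0.1, 0.6]
width: 0.0854
```

```bash
python3 -c "
from rig import sign_off; print(sign_off())"
```

```text
the job is handed in; nothing more can be done
None
```

The amber bottle is open, and its cap is standing open side down in the empty half of the tray. I handed the job in at about 17 s of the 72 s allowed; sign-off gives no verdict.

- **Opening:** I gripped the middle-sized cap and pressed it down in small steps. The bottle slid a few millimetres in the ring and then stood firm. I held about 16 N, with a highest reading of 16.2 N, below the 26 N that counts as ramming. I turned it about 69° (1.2 rad) anticlockwise with no slip in the grip. It lifted off with only its own weight on the wrist.
- **Set-down:** It was set down at about (0.547, -0.128), touching at about 5 N. Its top measured z ≈ 0.037 m, as expected for a cap standing upright on the tray floor.
- **Last checks:** The neck is bare, and the vials, brass fittings and look-alike caps are within 1 mm of where they were. The gripper is clear, about 0.19 m up.
- **Discrepancies:** In the last scene picture the network did not list the set-down cap, but it shows clearly there. The arm's position readings jittered by 2 to 4 mm just after moves, and I corrected for this before gripping.

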